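# Draw the packing strip from under a roll in V-blocks

### The job

The hardness readings on the steel roll are done: draw the flat packing strip out from under it towards you, without shifting or lifting the roll in its V-blocks or turning its test marks away from the top, and let go of the strip flat on the worktop once it is clear of roll and blocks. Then take the strip again by its middle, lift it level and lay it flat in the steel tray alongside its twin, set down and not dropped. Leave the caliper, pen and loupe alone.

Things in the scene. Friction and masses are not known exactly. Their poses are not given: they have to be found in the camera images.
- strip: Packing strip: ground steel parallel 170 x 40 x 12 mm, three holes seen as dark dots, about 0.5 kg. Lies flat on the worktop under the -y half of the roll's barrel, tail sticking out to the robot. Origin: centre of its underside; x along the length (+x end under the roll, -x end the free tail), y across, z up. The roll bears on it: it drags with 8 to 18 N.
- twin: The twin of the packing strip, same size, shape and axes, lying loose and flat in the steel tray near one long side of it, lengthwise with the tray; its top is 12 mm above the tray's floor.
- vblocks: Fixed pair of dark steel V-blocks on the worktop, each 70 (x) x 32 (y) x 42 mm high, centred at y = -72 and +72 mm of this frame, 112 mm free between them. Origin on the worktop midway between them, straight below the roll's axis; the axis runs along y; -x looks to the robot, the way the strip comes out. The blocks' front faces are at x = -35 mm.
- roll: Steel roll lying loose in the V-blocks, 2 kg: hollow barrel 60 mm in diameter, 100 mm long, with 44 mm journals, and a 68 mm flange past the +y block. Origin at the barrel's centre, on the axis, 42 mm above the worktop; y along the axis, z up through the row of small blue ink dots (test marks) on top. The strip holds the -y journal 0.8 mm off its vee; the roll settles there when the strip goes.
- tray: Steel tray, fixed on the worktop, 190 x 270 mm, rim 18 mm high, flat floor 160 x 240 mm whose top is 2 mm above the worktop. Origin: centre of its underside; x across (190 mm), y along (270 mm), z up. The twin lies lengthwise about 50 mm to the +x side of the centre line; the free space is on the -x side, its middle about 26 mm to the -x side of that line.
- vernier: Vernier caliper, 215 mm long, 10 mm high, lying to the robot's right of the work. Leave alone. Origin at its underside's centre, y along it.
- pen: White marker pen with a black cap, 136 mm long, 18 mm thick, lying on the worktop. Leave alone. Origin at its underside's centre, y along it.
- magnifier: Black stand loupe, 36 mm in diameter, 42 mm high, standing on the worktop between the roll and the tray. Leave alone. Origin at its underside's centre.
Mind the look-alikes: they are no part of the job. What is shaped like the strip but purple or turquoise is not meant.

How it is judged (in metres and radians):
On the way, in this order (a step that is already met when the one before it is completed fails the run):
1. the strip has been drawn clear of the roll and lies flat on the worktop, let go (x of strip in the frame of vblocks below -0.115 m and height (world z) of strip below 0.004 m and angle between strip's own z axis and vertical below 0.06 rad and contact force between the fingers and strip below 0.3 N and contact force between strip and roll below 0.1 N), for 0.2 s.
2. the strip has been taken again by its middle (within 45 mm) and lifted level clear of the worktop (height (world z) of strip above 0.025 m and angle between strip's own z axis and vertical below 0.25 rad and distance between the grasp point and strip below 0.045 m and contact force between the fingers and strip above 1 N), for 0.2 s.
At the end, for the whole second after the job is handed in: The strip lies flat on the tray's floor (middle within 50 mm of the tray's centre, 65 mm on the free side), parallel to its twin within 15 degrees, middles within 115 mm, let go, at rest; twin flat, within 30 mm of its start; roll within 3 mm and 7 degrees of its start, at rest (x of strip in the frame of tray between -0.065 and 0.05 m and y of strip in the frame of tray between -0.05 and 0.05 m and z of strip in the frame of tray below 0.006 m and angle between each of strip, twin's own z axis and vertical below 0.06 rad and angle between the x axis of strip and the x axis of twin, either way round below 0.26 rad and horizontal distance between strip and twin below 0.115 m and distance of twin from where it was at the start of the episode below 0.03 m and distance of roll from where it was at the start of the episode below 0.003 m and angle between roll's own z axis and vertical below 0.12 rad and linear speed of each of strip, roll below 0.02 m/s and contact force between the fingers and strip below 0.1 N); the robot touches nothing.
It fails at once if the roll shifted or lifted by more than 3 mm, or turned or tipped by more than 7 degrees (distance of roll from where it was at the start of the episode above 0.003 m or angle between roll's own z axis and vertical above 0.12 rad).
It fails at once if the strip was dropped: falling freely at over 0.45 m/s (a drop of about 10 mm) (contact force between the fingers and strip below 0.05 N and linear speed of strip above 0.45 m/s).
It fails at once if the caliper, pen or loupe was shifted by more than 20 mm (distance of any of vernier, pen, magnifier from where it was at the start of the episode above 0.02 m).
It also fails if it takes over 48 s, if anything falls off the work surface, if the arm or the gripper's body presses on something with over 40 N, if the wrist force passes 120 N, or if a joint passes its speed limit or range.

### The arm

A 6-joint arm with a two-finger parallel gripper is mounted at the origin on a cart in front of the work surface, level with it; the furniture and walls round the work are solid. World frame = base frame: x ahead of the robot, y to its left, z up, the work surface at z = 0. Lengths are in m, angles in degrees, forces in N, time in s.
With the tool pointing down it reaches from about 0.4 to 0.825 m from the base axis. Payload 7 kg.
Tool frame: the origin (TCP) lies at the very end of the fingers, on their centre line; the grasp point (between the pads) lies behind it (r.grasp_offset is the z of the grasp point in the tool frame, in m); z points along the fingers, y is the direction in which the jaws open and shut (so a half turn about z gives the same grasp; the last joint's range is limited). The gripper opens to 88 mm and grips with 3 to 60 N. Pads are 19 mm wide; open, the fingers measure 130 mm over their backs; the gripper's body (78 mm by 193 mm) begins 47 mm behind the grasp point.
Start: joints at [80.105, 20.546, 0.682, 0, -70.136, -16.507], TCP at [0.3, 0.605, 0.227] pointing down, gripper open.
Joint ranges: [-176.03, 176.03], [-82.01, 121.73], [-58.28, 71.71], [-173.87, 95.51], [-174.79, -0.11], [-173.66, 173.66]. Speed limits (degrees/s): [136.94, 136.94, 172.46, 180, 180, 180].

### API

Orientations are given as [roll, pitch, yaw] about the fixed x, y, z axes, in that order (R = Rz(yaw) Ry(pitch) Rx(roll)).
In Python, from plant import r gives the robot as it stands. The module is installed in compiled form; this text tells all that it offers.
- The arm moves only by the tool servo_tool, never from a script. Its argument "targets" is a list of rows, each an object of numbers: "dx", "dy", "dz": the shift along the world's x, y, z in cm; "spin": the turn about the world's z in rad; "grip": the opening in per cent of the stroke, from 0 (shut) to 100 (fully open). A call has exactly 10 rows; each row is the pose to reach, as a shift and turn from the pose commanded when the call began; what a row does not reach only later rows make up. A row lasts 1/12 s, in which the tool goes at most 41.7 mm and 7.16 degrees, less where a joint would pass 70% of its speed; a pose out of reach is approached as far as the arm can. A call with a gripper value outside its range is refused whole. The fingers move at their own pace and stop on an object; "squeeze" is the grip in N (left out, the last holds). Time passes only in rows, so rows that repeat a pose let the fingers close, or fill a call up. It gives the time, the measured TCP pose, the force and the opening at its end, in the units of the state.
- r.get_state(): the state, without advancing time (a new reading comes with each control period).
- r.capture(name): name is "scene" or "top" or "wrist"; returns the picture (400x640x3 uint8, blue, green, red); there is no depth.
- r.get_calibration(name): a dict with "K" (3x3 intrinsics, pixels), "extrinsics" (4x4, takes a point from camera to world coordinates). Camera axes: x right, y down, z forward; pixel columns grow to the right and rows downward; lengths in m; the calibration is good to about 2 mm. A picture is of the moment at which its call begins: read the wrist's pose just before it. get_calibration takes no time and is no camera call; for the wrist camera it gives the pose at the moment of the call.
- r.close_job(): hands the job in, once; it reports no verdict.
Trained networks look in the newest picture that a camera, given by its name, has taken for a name from the list of things; names that differ only in an ending like _2 or _b are one class to them, and where a whole thing is asked for, a point or a joint stands for the part that bears it (a point fixed in the world has none). Each returns a list of dicts, best first, with "p" (0 to 1); they miss things now and then, are a little off and sometimes report something else, mostly with a low value. They report only what shows in the picture. A call takes as long as a camera call. They do not tell look-alikes from the thing itself.
- r.cut_out(name, camera): "mask" (400x640 bool, what is visible of it) and "extent" ([left, top, right, bottom] in pixels, round what is visible of it).
The state is a dict: "time_s": time; "joints": joint angles; "qd": joint speeds; "joint_torque": joint torques, N m; "tcp_pos": TCP position; "eef_rot": TCP orientation; "contact_force": force on the tool from outside, world axes, zero at the start; "moment": the same for the moment, N m; "gripper_width": finger opening in m.
Only numpy, scipy, OpenCV 4.12 (cv2) and the standard library are available. Lean on these libraries where they do the work, as an engineer would, in place of code of your own. Each camera call takes 0.05 s, during which the arm holds its last target. There are 200 camera calls.

## Working session

There is one attempt and no reset: what is moved stays moved. The work goes in short steps, Python scripts to look and compute and a tool call to move; the robot and the scene stay as the last step left them, time stands still between calls to the robot, and variables do not carry over. Pictures are saved under pics/ and viewed, about 8 in all and at most 12, crops included, and the job is handed in when it is done.

Besides the shell and the picture viewer there is one more tool, called as name(argument=value, ...) on one line, values as JSON. servo_tool: Moves the arm, as the interface text tells. Its arguments: {"type":"object","properties":{"targets":{"type":"array"},"squeeze":{"type":"number"}},"required":["targets"]}

```bash
mkdir -p pics; cat > h.py <<'E'
import numpy as np, cv2
from plant import r
def ray(cam,uv,z,cal=None):
    c=cal or r.get_calibration(cam); K=np.array(c["K"]);T=np.array(c["extrinsics"])
    uv=np.atleast_2d(np.array(uv,float))
    d=np.c_[uv,np.ones(len(uv))]@np.linalg.inv(K).T@T[:3,:3].T
    o=T[:3,3]; return o+d*((z-o[2])/d[:,2])[:,None]
def px(cam,P):
    c=r.get_calibration(cam); T=np.linalg.inv(np.array(c["extrinsics"]))
    p=np.atleast_2d(P)@T[:3,:3].T+T[:3,3]; p=p@np.array(c["K"]).T
    return p[:,:2]/p[:,2:]
def rect(cam,name,z):
    for d in r.cut_out(name,cam)[:3]:
        m=d["mask"].astype(np.uint8)
        cs=max(cv2.findContours(m,0,2)[0],key=cv2.contourArea)
        P=ray(cam,cs[:,0],z)[:,:2]
        (c,s,a)=cv2.minAreaRect((P*1000).astype(np.float32))
        print(name,cam,round(d["p"],2),d["extent"],"c",np.round(c,1),"s",np.round(s,1),"a",round(a,1))
E
python3 - <<'E'
from h import *
s=r.get_state();print(s["tcp_pos"],s["eef_rot"],s["gripper_width"],r.grasp_offset)
for c in("top","scene"):
    cv2.imwrite(f"pics/{c}0.png",r.capture(c))
for n,z in(("strip",.012),("twin",.014),("vblocks",.042),("roll",.06),("tray",.018),("vernier",.01),("pen",.01),("magnifier",.042)):
    rect("top",n,z)
E
```

```text
[0.29997138 0.60412093 0.22562187] [ 1.79903371e+02 -9.28312848e-03 -2.64111458e+01] 0.08798784677777574 -0.0188
strip top 0.73 [347.5, 173.3, 366.3, 214.1] c [ 601.5 -115.9] s [ 41.1 122.3] a 80.1
strip top 0.68 [433.0, 249.2, 490.1, 286.4] c [ 385.5 -443. ] s [172.3  41.2] a 66.5
strip top 0.67 [283.1, 199.8, 308.3, 257.3] c [481.9  72. ] s [170.7  42.3] a 21.5
twin top 0.82 [196.0, 174.3, 211.4, 231.8] c [548.4 360.9] s [171.   43.9] a 11.3
twin top 0.48 [314.8, 148.0, 385.7, 176.4] c [695.3 -95.8] s [228.4  68.4] a 78.4
vblocks top 0.7 [194.5, 172.5, 212.5, 231.8] c [543.4 352.8] s [168.1  42.3] a 12.6
vblocks top 0.6 [321.5, 144.3, 382.2, 183.3] c [ 643.1 -169.6] s [35.1 24.1] a 78.0
roll top 0.82 [317.0, 145.0, 387.3, 176.5] c [684.4 -94.1] s [220.9  64.7] a 79.7
tray top 0.65 [185.5, 151.7, 252.7, 241.2] c [568.6 316.3] s [268.8 189.3] a 12.4
vernier top 0.98 [397.3, 198.0, 417.3, 267.5] c [ 487.  -283.8] s [205.7  54.8] a 0.0
pen top 0.76 [412.3, 160.7, 456.2, 174.0] c [ 702.4 -365.2] s [ 22.1 136.9] a 10.3
magnifier top 0.61 [253.9, 138.8, 269.0, 153.7] c [730.2 191.8] s [49.2 38.6] a 21.9
```

View pics/top0.png

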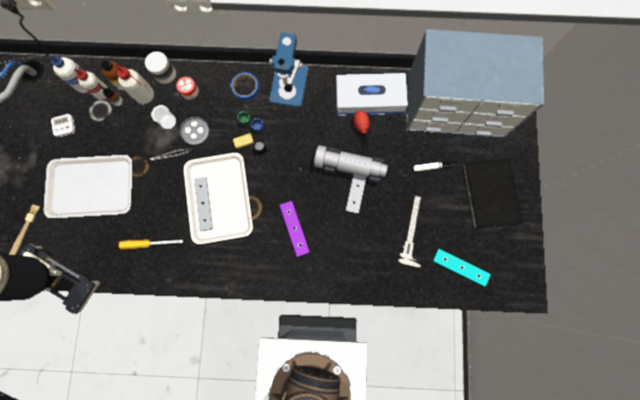

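View pics/scene0.png

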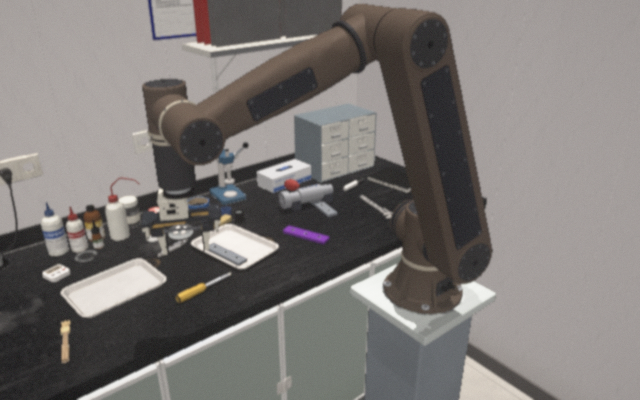

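The real strip is the grey one at px (356,195), tail at about (353,212). Purple (295,228) and turquoise (462,267) are decoys. The twin is in the tray at (203,203), and the roll is at (350,163) with its flange on the left (+y). I'll move over the tail for a wrist view.

servo_tool(targets=[{"dx": 1.3, "dy": -3.8, "spin": 0.03, "grip": 70}, {"dx": 2.6, "dy": -7.6, "spin": 0.06, "grip": 70}, {"dx": 3.9, "dy": -11.4, "spin": 0.09, "grip": 70}, {"dx": 5.2, "dy": -15.2, "spin": 0.12, "grip": 70}, {"dx": 6.5, "dy": -19, "spin": 0.15, "grip": 70}, {"dx": 7.8, "dy": -22.8, "spin": 0.18, "grip": 70}, {"dx": 9.1, "dy": -26.6, "spin": 0.21, "grip": 70}, {"dx": 10.4, "dy": -30.4, "spin": 0.24, "grip": 70}, {"dx": 11.7, "dy": -34.2, "spin": 0.27, "grip": 70}, {"dx": 13, "dy": -38, "spin": 0.28, "grip": 70}])

```text
validation failed for argument at $.ta...
```

servo_tool(targets=[{"dx": 1.3, "dy": -3.8, "grip": 70}, {"dx": 2.6, "dy": -7.6, "grip": 70}, {"dx": 3.9, "dy": -11.4, "grip": 70}, {"dx": 5.2, "dy": -15.2, "grip": 70}, {"dx": 6.5, "dy": -19, "grip": 70}, {"dx": 7.8, "dy": -22.8, "grip": 70}, {"dx": 9.1, "dy": -26.6, "grip": 70}, {"dx": 11, "dy": -30.4, "grip": 70}, {"dx": 13, "dy": -33.4, "grip": 70}, {"dx": 13.6, "dy": -33.4, "grip": 70}])

```text
validation failed for argument at $.ta...
```

```bash
python3 - <<'E'
from h import *
s=r.get_state();print(s["time_s"],s["tcp_pos"],s["eef_rot"],s["gripper_width"],s["joints"])
cv2.imwrite("pics/w1.png",r.capture("wrist"))
for n,z in(("strip",.012),("vblocks",.042),("roll",.06)): rect("wrist",n,z)
E
```

```text
0.5 [0.30013498 0.6045609  0.22653491] [ 1.79997955e+02 -1.15616643e-04 -2.63997861e+01] 0.0874215997401847 [ 8.01064403e+01  2.05468491e+01  6.79431011e-01 -4.99875040e-04
 -7.01345753e+01 -1.65060566e+01]
```

View pics/w1.png

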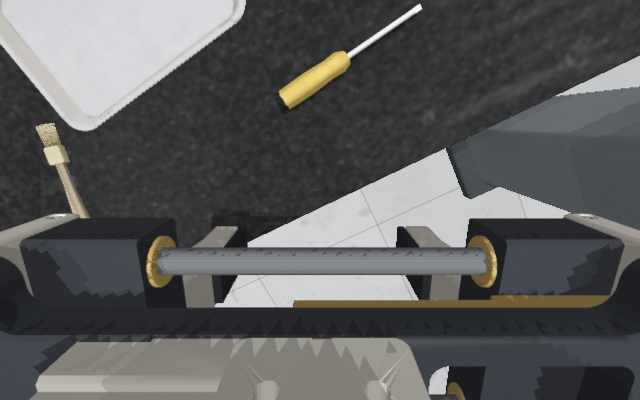

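The rows probably need every field, so I'll resend with all of them filled in.

servo_tool(targets=[{"dx": 1.3, "dy": -3.8, "dz": 0, "spin": 0.03, "grip": 70}, {"dx": 2.6, "dy": -7.6, "dz": 0, "spin": 0.06, "grip": 70}, {"dx": 3.9, "dy": -11.4, "dz": 0, "spin": 0.09, "grip": 70}, {"dx": 5.2, "dy": -15.2, "dz": 0, "spin": 0.12, "grip": 70}, {"dx": 6.5, "dy": -19, "dz": 0, "spin": 0.15, "grip": 70}, {"dx": 7.8, "dy": -22.8, "dz": 0, "spin": 0.18, "grip": 70}, {"dx": 9.1, "dy": -26.6, "dz": 0, "spin": 0.21, "grip": 70}, {"dx": 10.4, "dy": -30.4, "dz": 0, "spin": 0.24, "grip": 70}, {"dx": 11.7, "dy": -34.2, "dz": 0, "spin": 0.27, "grip": 70}, {"dx": 13, "dy": -38, "dz": 0, "spin": 0.28, "grip": 70}], squeeze=40)

```text
time_s: 1.53
tcp_pos: [0.4303, 0.2228, 0.227]
eef_rot: [-179.9, -0.0, -10.2]
contact_force: [0.6, 0.6, 0.3]
gripper_width: 0.0615
```

servo_tool(targets=[{"dx": 0.7, "dy": -3.8, "dz": 0, "spin": 0, "grip": 70}, {"dx": 1.4, "dy": -7.6, "dz": 0, "spin": 0, "grip": 70}, {"dx": 2.1, "dy": -11.4, "dz": 0, "spin": 0, "grip": 70}, {"dx": 2.8, "dy": -15.2, "dz": 0, "spin": 0, "grip": 70}, {"dx": 3.5, "dy": -19, "dz": 0, "spin": 0, "grip": 70}, {"dx": 4.2, "dy": -22.8, "dz": 0, "spin": 0, "grip": 70}, {"dx": 4.9, "dy": -26.6, "dz": 0, "spin": 0, "grip": 70}, {"dx": 5.5, "dy": -30, "dz": 0, "spin": 0, "grip": 70}, {"dx": 6, "dy": -32, "dz": 0, "spin": 0, "grip": 70}, {"dx": 6, "dy": -32, "dz": 0, "spin": 0, "grip": 70}])

```text
time_s: 2.37
tcp_pos: [0.4905, -0.0986, 0.2265]
eef_rot: [180.0, 0.0, -10.5]
contact_force: [0.2, -1.0, 0.2]
gripper_width: 0.0614
```

```bash
python3 - <<'E'
from h import *
s=r.get_state();print(s["time_s"],s["tcp_pos"],s["eef_rot"],s["gripper_width"],s["joints"])
cv2.imwrite("pics/w2.png",r.capture("wrist"))
for n,z in(("strip",.012),("vblocks",.042),("roll",.06)): rect("wrist",n,z)
E
```

```text
2.3667 [ 0.49050822 -0.09863135  0.22648711] [ 1.79961474e+02  2.13761688e-03 -1.05481206e+01] 0.06138146315650016 [ 1.12005402e+01  3.93335241e+00 -2.08821762e+01  3.85465342e-02
 -6.52007372e+01  6.82351669e+01]
strip wrist 0.96 [299.9, 28.0, 334.8, 136.9] c [ 599.2 -110.6] s [ 40.6 121.4] a 79.9
strip wrist 0.76 [517.2, 178.6, 640.0, 229.2] c [ 386. -433.] s [176.9  39.8] a 66.0
strip wrist 0.61 [147.1, 142.4, 236.8, 243.2] c [491.2  79. ] s [147.1  45.4] a 22.5
vblocks wrist 0.66 [212.6, 18.9, 372.3, 46.5] c [663.9 -27.2] s [40.5 21.2] a 79.6
roll wrist 0.71 [160.1, 1.0, 392.3, 35.6] c [664.1 -80.6] s [227.5  31.1] a 79.6
```

View pics/w2.png

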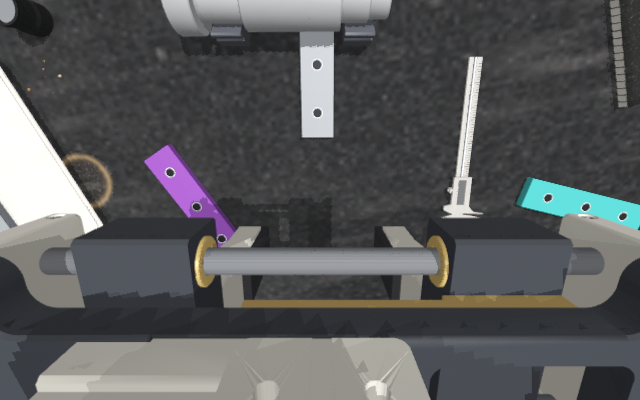

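```bash
python3 - <<'E'
from h import *
np.set_printoptions(precision=4,suppress=True)
s=r.get_state();c=r.get_calibration("wrist");print(c["K"],c["extrinsics"])
from scipy.spatial.transform import Rotation as R
T=np.eye(4);T[:3,:3]=R.from_euler("xyz",s["eef_rot"],degrees=True).as_matrix();T[:3,3]=s["tcp_pos"]
print(np.linalg.inv(T)@np.array(c["extrinsics"]))
print(px("wrist",s["tcp_pos"]))
print(ray("wrist",[[301.5,137],[333,137],[317,113],[317,64]],.012))
E
```

```text
[[288.3772   0.     321.3216]
 [  0.     288.3772 197.6871]
 [  0.       0.       1.    ]] [[-0.1793 -0.9515 -0.2498  0.5569]
 [-0.9838  0.1732  0.0467 -0.1067]
 [-0.0012  0.2541 -0.9672  0.3846]
 [ 0.      0.      0.      1.    ]]
[[ 0.0005 -0.9671 -0.2542  0.0679]
 [ 1.      0.0007 -0.0008 -0.0006]
 [ 0.001  -0.2542  0.9671 -0.158 ]
 [ 0.      0.      0.      1.    ]]
[[322.4603 240.9761]]
[[ 0.5433 -0.0783  0.012 ]
 [ 0.5362 -0.1176  0.012 ]
 [ 0.5685 -0.103   0.012 ]
 [ 0.6235 -0.1132  0.012 ]]
```

```bash
python3 - <<'E'
from h import *
np.set_printoptions(precision=4,suppress=True)
print(r.get_state()["tcp_pos"])
r.capture("wrist")
for n,z in(("strip",.012),("roll",.06),("vblocks",.042)): rect("wrist",n,z)
s=r.get_state();print(s["time_s"],s["tcp_pos"],s["eef_rot"])
E
```

```text
[ 0.49   -0.095   0.2266]
strip wrist 0.89 [519.1, 177.3, 639.8, 230.2] c [ 387.2 -434.3] s [176.7  40.8] a 66.5
strip wrist 0.69 [302.3, 27.4, 341.1, 135.9] c [ 599.6 -112.2] s [ 39.8 120.3] a 79.8
strip wrist 0.66 [148.7, 142.9, 239.2, 242.8] c [492.   77.5] s [147.3  45.4] a 21.8
roll wrist 0.71 [165.3, 0.0, 397.1, 34.0] c [664. -84.] s [224.5  30.2] a 79.7
vblocks wrist 0.6 [214.1, 18.1, 376.5, 44.8] c [664.4 -29.2] s [38.6 21.1] a 79.7
2.7667 [ 0.4902 -0.0946  0.2268] [-179.9892   -0.0214  -10.27  ]
```

servo_tool(targets=[{"dx": 2.5, "dy": -0.4, "dz": -2.5, "spin": 0, "grip": 70}, {"dx": 5, "dy": -0.8, "dz": -5, "spin": 0, "grip": 70}, {"dx": 7.5, "dy": -1.2, "dz": -7.5, "spin": 0, "grip": 70}, {"dx": 7.5, "dy": -1.2, "dz": -11, "spin": 0, "grip": 70}, {"dx": 7.5, "dy": -1.2, "dz": -14.5, "spin": 0, "grip": 70}, {"dx": 7.5, "dy": -1.2, "dz": -17.5, "spin": 0, "grip": 70}, {"dx": 7.5, "dy": -1.2, "dz": -20, "spin": 0, "grip": 70}, {"dx": 7.5, "dy": -1.2, "dz": -21.6, "spin": 0, "grip": 70}, {"dx": 7.5, "dy": -1.2, "dz": -22.3, "spin": 0, "grip": 70}, {"dx": 7.5, "dy": -1.2, "dz": -22.3, "spin": 0, "grip": 70}])

```text
time_s: 3.6
tcp_pos: [0.5644, -0.107, 0.0022]
eef_rot: [179.9, 0.1, -10.3]
contact_force: [-0.3, 0.5, 0.6]
gripper_width: 0.0617
```

```bash
python3 - <<'E'
from h import *
r.capture("wrist")
s=r.get_state();print(s["time_s"],s["tcp_pos"],s["eef_rot"],s["contact_force"])
cv2.imwrite("pics/w3.png",r.capture("wrist"))
E
```

```text
3.65 [ 0.56529048 -0.10699001  0.00350951] [ 1.79975544e+02  3.61328758e-02 -1.02980656e+01] [ 0.73724811 -0.5949834  -0.47943725]
```

View pics/w3.png

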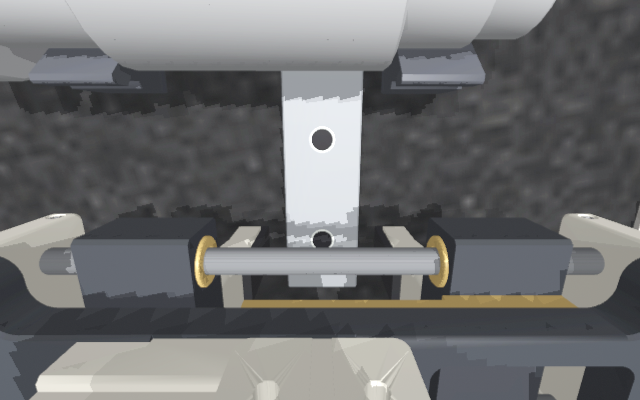

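The strip (cols 285–360) is centred between the fingers and parallel to them. Now I'll close on it.

servo_tool(targets=[{"dx": 0, "dy": 0, "dz": 0, "spin": 0, "grip": 62}, {"dx": 0, "dy": 0, "dz": 0, "spin": 0, "grip": 56}, {"dx": 0, "dy": 0, "dz": 0, "spin": 0, "grip": 50}, {"dx": 0, "dy": 0, "dz": 0, "spin": 0, "grip": 47}, {"dx": 0, "dy": 0, "dz": 0, "spin": 0, "grip": 44}, {"dx": 0, "dy": 0, "dz": 0, "spin": 0, "grip": 40}, {"dx": 0, "dy": 0, "dz": 0, "spin": 0, "grip": 36}, {"dx": 0, "dy": 0, "dz": 0, "spin": 0, "grip": 30}, {"dx": 0, "dy": 0, "dz": 0, "spin": 0, "grip": 30}, {"dx": 0, "dy": 0, "dz": 0, "spin": 0, "grip": 30}], squeeze=50)

```text
time_s: 4.53
tcp_pos: [0.5654, -0.1074, 0.004]
eef_rot: [-180.0, -0.0, -10.3]
contact_force: [-1.9, 1.0, 6.4]
gripper_width: 0.0388
```

servo_tool(targets=[{"dx": -0.2, "dy": 0.04, "dz": 0, "spin": 0, "grip": 30}, {"dx": -0.4, "dy": 0.07, "dz": 0, "spin": 0, "grip": 30}, {"dx": -0.7, "dy": 0.13, "dz": 0, "spin": 0, "grip": 30}, {"dx": -1, "dy": 0.18, "dz": 0, "spin": 0, "grip": 30}, {"dx": -1.3, "dy": 0.24, "dz": 0, "spin": 0, "grip": 30}, {"dx": -1.6, "dy": 0.29, "dz": 0, "spin": 0, "grip": 30}, {"dx": -1.9, "dy": 0.35, "dz": 0, "spin": 0, "grip": 30}, {"dx": -2.2, "dy": 0.4, "dz": 0, "spin": 0, "grip": 30}, {"dx": -2.5, "dy": 0.46, "dz": 0, "spin": 0, "grip": 30}, {"dx": -2.8, "dy": 0.51, "dz": 0, "spin": 0, "grip": 30}])

```text
time_s: 5.37
tcp_pos: [0.5401, -0.1021, 0.0041]
eef_rot: [-179.9, -0.3, -10.3]
contact_force: [7.5, -1.2, -3.5]
gripper_width: 0.0391
```

```bash
python3 - <<'E'
from h import *
s=r.get_state();print(s["time_s"],s["tcp_pos"],s["eef_rot"],s["contact_force"],s["gripper_width"])
cv2.imwrite("pics/w4.png",r.capture("wrist"))
E
```

```text
5.3667 [ 0.54005228 -0.10205876  0.00410515] [-179.93238512   -0.29387326  -10.31683979] [ 7.52981344 -1.24485541 -3.46823623] 0.03914852018603076
```

View pics/w4.png

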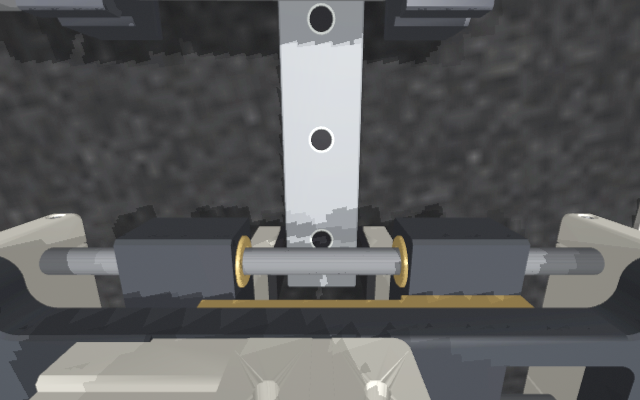

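The strip follows with no slip: hole at (321,240), the same place in the gripper, with about 8 N drag. Pulling on.

servo_tool(targets=[{"dx": -0.3, "dy": 0.05, "dz": 0, "spin": 0, "grip": 30}, {"dx": -0.6, "dy": 0.11, "dz": 0, "spin": 0, "grip": 30}, {"dx": -0.9, "dy": 0.16, "dz": 0, "spin": 0, "grip": 30}, {"dx": -1.2, "dy": 0.22, "dz": 0, "spin": 0, "grip": 30}, {"dx": -1.5, "dy": 0.27, "dz": 0, "spin": 0, "grip": 30}, {"dx": -1.8, "dy": 0.33, "dz": 0, "spin": 0, "grip": 30}, {"dx": -2.1, "dy": 0.38, "dz": 0, "spin": 0, "grip": 30}, {"dx": -2.4, "dy": 0.44, "dz": 0, "spin": 0, "grip": 30}, {"dx": -2.7, "dy": 0.49, "dz": 0, "spin": 0, "grip": 30}, {"dx": -3, "dy": 0.55, "dz": 0, "spin": 0, "grip": 30}])

```text
time_s: 6.25
tcp_pos: [0.5077, -0.0967, 0.004]
eef_rot: [-180.0, -0.1, -10.3]
contact_force: [5.0, -0.7, 5.4]
gripper_width: 0.0394
```

servo_tool(targets=[{"dx": -0.3, "dy": 0.05, "dz": 0, "spin": 0, "grip": 30}, {"dx": -0.6, "dy": 0.11, "dz": 0, "spin": 0, "grip": 30}, {"dx": -0.9, "dy": 0.16, "dz": 0, "spin": 0, "grip": 30}, {"dx": -1.2, "dy": 0.22, "dz": 0, "spin": 0, "grip": 30}, {"dx": -1.5, "dy": 0.27, "dz": 0, "spin": 0, "grip": 30}, {"dx": -1.8, "dy": 0.33, "dz": 0, "spin": 0, "grip": 30}, {"dx": -2.1, "dy": 0.38, "dz": 0, "spin": 0, "grip": 30}, {"dx": -2.4, "dy": 0.44, "dz": 0, "spin": 0, "grip": 30}, {"dx": -2.7, "dy": 0.49, "dz": 0, "spin": 0, "grip": 30}, {"dx": -2.8, "dy": 0.51, "dz": 0, "spin": 0, "grip": 30}])

```text
time_s: 7.08
tcp_pos: [0.4795, -0.0916, 0.004]
eef_rot: [-180.0, -0.1, -10.3]
contact_force: [5.1, -0.5, 3.7]
gripper_width: 0.0394
```

```bash
python3 - <<'E'
from h import *
s=r.get_state();print(s["time_s"],s["tcp_pos"],s["eef_rot"],s["contact_force"],s["gripper_width"])
a=r.capture("wrist");b=r.capture("top");cv2.imwrite("pics/w5.png",np.hstack([cv2.resize(a,None,fx=.6,fy=.6),cv2.resize(b[130:250,270:430],(320,240),interpolation=2)]))
rect("top","strip",.012);rect("top","roll",.06)
E
```

```text
7.0833 [ 0.47952064 -0.09157888  0.00401064] [-1.79975384e+02 -8.54132441e-02 -1.03388635e+01] [ 5.06061554 -0.47228818  3.67053227] 0.039444199567785575
strip top 0.87 [436.2, 250.1, 489.7, 286.8] c [ 385.9 -444.2] s [169.4  42.6] a 66.4
roll top 0.87 [316.6, 143.7, 386.8, 175.6] c [683.2 -92.6] s [224.4  67.6] a 77.5
```

View pics/w5.png

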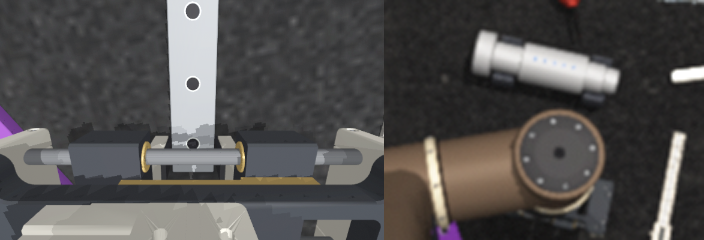

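The strip is clear of the roll: its centre is at about x = −0.14 in the block frame, and the blue marks are still on top. Next: let go, pause, then slide the open fingers to the middle.

servo_tool(targets=[{"dx": 0, "dy": 0, "dz": 0, "spin": 0, "grip": 50}, {"dx": 0, "dy": 0, "dz": 0, "spin": 0, "grip": 60}, {"dx": 0, "dy": 0, "dz": 0, "spin": 0, "grip": 70}, {"dx": 0, "dy": 0, "dz": 0, "spin": 0, "grip": 70}, {"dx": 0, "dy": 0, "dz": 0, "spin": 0, "grip": 70}, {"dx": 0, "dy": 0, "dz": 0, "spin": 0, "grip": 70}, {"dx": 0, "dy": 0, "dz": 0, "spin": 0, "grip": 70}, {"dx": 0, "dy": 0, "dz": 0, "spin": 0, "grip": 70}, {"dx": 0, "dy": 0, "dz": 0, "spin": 0, "grip": 70}, {"dx": 0, "dy": 0, "dz": 0, "spin": 0, "grip": 70}])

```text
time_s: 8.12
tcp_pos: [0.4791, -0.0917, 0.0036]
eef_rot: [-180.0, 0.0, -10.4]
contact_force: [0.1, -0.1, 0.7]
gripper_width: 0.0613
```

servo_tool(targets=[{"dx": 1, "dy": -0.18, "dz": 0, "spin": 0, "grip": 70}, {"dx": 2, "dy": -0.36, "dz": 0, "spin": 0, "grip": 70}, {"dx": 3, "dy": -0.54, "dz": 0, "spin": 0, "grip": 70}, {"dx": 4, "dy": -0.72, "dz": 0, "spin": 0, "grip": 70}, {"dx": 5, "dy": -0.9, "dz": 0, "spin": 0, "grip": 70}, {"dx": 5.6, "dy": -1.02, "dz": 0, "spin": 0, "grip": 70}, {"dx": 5.9, "dy": -1.07, "dz": 0, "spin": 0, "grip": 70}, {"dx": 5.9, "dy": -1.07, "dz": 0, "spin": 0, "grip": 70}, {"dx": 5.9, "dy": -1.07, "dz": 0, "spin": 0, "grip": 70}, {"dx": 5.9, "dy": -1.07, "dz": 0, "spin": 0, "grip": 70}])

```text
time_s: 8.95
tcp_pos: [0.5376, -0.1024, 0.0035]
eef_rot: [180.0, 0.0, -10.4]
contact_force: [-0.3, 0.7, 0.2]
gripper_width: 0.0614
```

```bash
python3 - <<'E'
from h import *
s=r.get_state();print(s["time_s"],s["tcp_pos"],s["eef_rot"],s["contact_force"],s["gripper_width"])
cv2.imwrite("pics/w6.png",r.capture("wrist"))
E
```

```text
8.95 [ 0.53756394 -0.10242599  0.00345685] [ 1.79995933e+02  3.30031253e-02 -1.03676310e+01] [-0.29420304  0.66322906  0.20099952] 0.061357668834719006
```

View pics/w6.png

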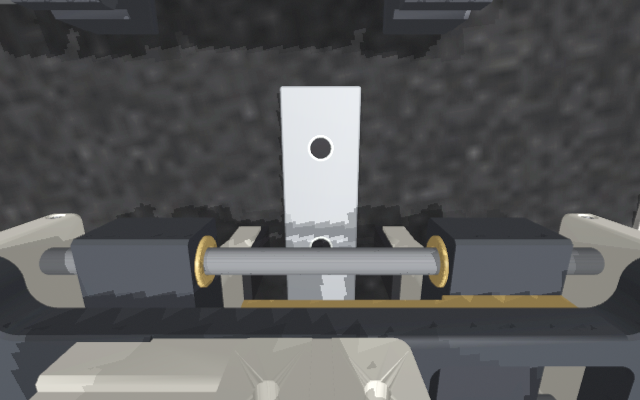

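```bash
python3 - <<'E'
from h import *
t=r.get_state()["tcp_pos"][:2];d=np.array([.984,-.18])
for p in([321,87],[320,148],[320,246]): print((ray("wrist",p,.012)[0,:2]-t)@d)
E
```

```text
0.0844170633690294
0.05502165501533859
0.0006264529860544109
```

The grasp point is within about 1 mm of the strip's middle. Closing and lifting.

servo_tool(targets=[{"dx": 0, "dy": 0, "dz": 0, "spin": 0, "grip": 60}, {"dx": 0, "dy": 0, "dz": 0, "spin": 0, "grip": 52}, {"dx": 0, "dy": 0, "dz": 0, "spin": 0, "grip": 47}, {"dx": 0, "dy": 0, "dz": 0, "spin": 0, "grip": 44}, {"dx": 0, "dy": 0, "dz": 0, "spin": 0, "grip": 38}, {"dx": 0, "dy": 0, "dz": 0, "spin": 0, "grip": 30}, {"dx": 0, "dy": 0, "dz": 0, "spin": 0, "grip": 30}, {"dx": 0, "dy": 0, "dz": 0, "spin": 0, "grip": 30}, {"dx": 0, "dy": 0, "dz": 0.2, "spin": 0, "grip": 30}, {"dx": 0, "dy": 0, "dz": 0.5, "spin": 0, "grip": 30}], squeeze=50)

```text
time_s: 9.83
tcp_pos: [0.5371, -0.1025, 0.0078]
eef_rot: [180.0, 0.1, -10.4]
contact_force: [0.4, 0.1, -5.5]
gripper_width: 0.0389
```

servo_tool(targets=[{"dx": 0, "dy": 0, "dz": 0.6, "spin": 0, "grip": 30}, {"dx": 0, "dy": 0, "dz": 1.3, "spin": 0, "grip": 30}, {"dx": 0, "dy": 0, "dz": 2.2, "spin": 0, "grip": 30}, {"dx": 0, "dy": 0, "dz": 3.2, "spin": 0, "grip": 30}, {"dx": 0, "dy": 0, "dz": 4.2, "spin": 0, "grip": 30}, {"dx": 0, "dy": 0, "dz": 5.2, "spin": 0, "grip": 30}, {"dx": 0, "dy": 0, "dz": 6.2, "spin": 0, "grip": 30}, {"dx": 0, "dy": 0, "dz": 7, "spin": 0, "grip": 30}, {"dx": 0, "dy": 0, "dz": 7.5, "spin": 0, "grip": 30}, {"dx": 0, "dy": 0, "dz": 7.5, "spin": 0, "grip": 30}])

```text
time_s: 10.67
tcp_pos: [0.539, -0.1023, 0.085]
eef_rot: [-180.0, -0.1, -10.3]
contact_force: [0.1, -0.2, -5.3]
gripper_width: 0.0391
```

```bash
python3 - <<'E'
from h import *
s=r.get_state();print(s["time_s"],s["tcp_pos"],s["eef_rot"],s["contact_force"],s["gripper_width"])
cv2.imwrite("pics/w7.png",r.capture("wrist"))
E
```

```text
10.6667 [ 0.53895471 -0.10234437  0.08504088] [-1.79964155e+02 -1.28432932e-01 -1.03481393e+01] [ 0.0737154  -0.17314449 -5.26127514] 0.03910885157844183
```

View pics/w7.png

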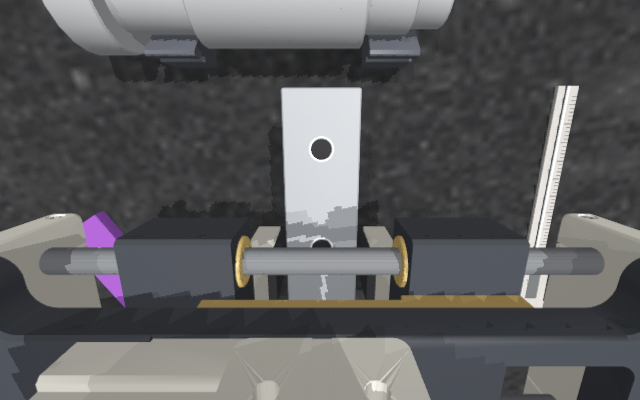

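It's lifted level (end at row 87, hole at (321,148), same as on the table). Carrying it to the tray.

servo_tool(targets=[{"dx": 0.1, "dy": 1, "dz": 0, "spin": 0.02, "grip": 30}, {"dx": 0.3, "dy": 3, "dz": 0, "spin": 0.05, "grip": 30}, {"dx": 0.6, "dy": 6, "dz": 0, "spin": 0.08, "grip": 30}, {"dx": 0.9, "dy": 9, "dz": 0, "spin": 0.11, "grip": 30}, {"dx": 1.2, "dy": 12, "dz": 0, "spin": 0.14, "grip": 30}, {"dx": 1.5, "dy": 15, "dz": 0, "spin": 0.17, "grip": 30}, {"dx": 1.8, "dy": 18, "dz": 0, "spin": 0.2, "grip": 30}, {"dx": 2.1, "dy": 21, "dz": 0, "spin": 0.23, "grip": 30}, {"dx": 2.4, "dy": 24, "dz": 0, "spin": 0.26, "grip": 30}, {"dx": 2.7, "dy": 27, "dz": 0, "spin": 0.29, "grip": 30}])

```text
time_s: 11.55
tcp_pos: [0.5644, 0.1693, 0.0827]
eef_rot: [180.0, 0.1, 6.4]
contact_force: [-0.1, -0.6, -6.0]
gripper_width: 0.0395
```

servo_tool(targets=[{"dx": 0.2, "dy": 3, "dz": 0, "spin": 0.03, "grip": 30}, {"dx": 0.4, "dy": 6, "dz": 0, "spin": 0.06, "grip": 30}, {"dx": 0.6, "dy": 8.5, "dz": 0, "spin": 0.08, "grip": 30}, {"dx": 0.8, "dy": 10.5, "dz": 0, "spin": 0.1, "grip": 30}, {"dx": 0.9, "dy": 11.8, "dz": 0, "spin": 0.1, "grip": 30}, {"dx": 0.9, "dy": 12.3, "dz": 0, "spin": 0.1, "grip": 30}, {"dx": 0.9, "dy": 12.3, "dz": 0, "spin": 0.1, "grip": 30}, {"dx": 0.9, "dy": 12.3, "dz": 0, "spin": 0.1, "grip": 30}, {"dx": 0.9, "dy": 12.3, "dz": 0, "spin": 0.1, "grip": 30}, {"dx": 0.9, "dy": 12.3, "dz": 0, "spin": 0.1, "grip": 30}])

```text
time_s: 12.38
tcp_pos: [0.5741, 0.2894, 0.0836]
eef_rot: [180.0, 0.0, 11.9]
contact_force: [0.0, -0.2, -6.0]
gripper_width: 0.0393
```

```bash
python3 - <<'E'
from h import *
s=r.get_state();print(s["time_s"],s["tcp_pos"],s["eef_rot"],s["contact_force"],s["gripper_width"])
cv2.imwrite("pics/w8.png",r.capture("wrist"))
rect("wrist","twin",.014);rect("wrist","tray",.018)
E
```

```text
12.3833 [0.57410162 0.2893663  0.08360404] [1.79988958e+02 1.87754395e-02 1.19154990e+01] [ 0.03539849 -0.16157217 -5.97214864] 0.03930055466850405
twin wrist 0.84 [192.6, 117.2, 253.9, 237.3] c [581.7 372.6] s [99.5 43. ] a 12.4
tray wrist 0.83 [147.1, 25.7, 408.9, 296.5] c [622.7 332.6] s [153.7 188.7] a 12.4
```

View pics/w8.png

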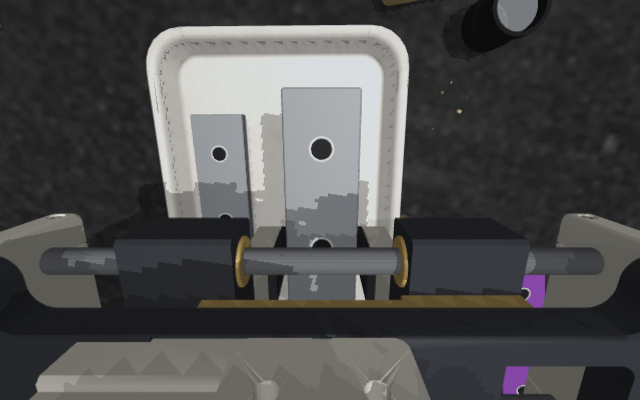

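The tray is clear below with the twin on the left (219,153). The right finger is tightest against the rim, so I'll shift 5 mm towards the twin while lowering.

servo_tool(targets=[{"dx": -0.1, "dy": 0.5, "dz": -1, "spin": 0, "grip": 30}, {"dx": -0.1, "dy": 0.5, "dz": -2.2, "spin": 0, "grip": 30}, {"dx": -0.1, "dy": 0.5, "dz": -3.5, "spin": 0, "grip": 30}, {"dx": -0.1, "dy": 0.5, "dz": -4.7, "spin": 0, "grip": 30}, {"dx": -0.1, "dy": 0.5, "dz": -5.7, "spin": 0, "grip": 30}, {"dx": -0.1, "dy": 0.5, "dz": -6.4, "spin": 0, "grip": 30}, {"dx": -0.1, "dy": 0.5, "dz": -6.9, "spin": 0, "grip": 30}, {"dx": -0.1, "dy": 0.5, "dz": -7.3, "spin": 0, "grip": 30}, {"dx": -0.1, "dy": 0.5, "dz": -7.6, "spin": 0, "grip": 30}, {"dx": -0.1, "dy": 0.5, "dz": -7.7, "spin": 0, "grip": 30}])

```text
time_s: 13.37
tcp_pos: [0.5732, 0.2956, 0.0063]
eef_rot: [-180.0, -0.0, 12.0]
contact_force: [0.1, 0.0, -5.4]
gripper_width: 0.0396
```

servo_tool(targets=[{"dx": 0, "dy": 0, "dz": 0, "spin": 0, "grip": 30}, {"dx": 0, "dy": 0, "dz": 0, "spin": 0, "grip": 30}, {"dx": 0, "dy": 0, "dz": -0.05, "spin": 0, "grip": 30}, {"dx": 0, "dy": 0, "dz": -0.05, "spin": 0, "grip": 30}, {"dx": 0, "dy": 0, "dz": -0.1, "spin": 0, "grip": 30}, {"dx": 0, "dy": 0, "dz": -0.1, "spin": 0, "grip": 30}, {"dx": 0, "dy": 0, "dz": -0.1, "spin": 0, "grip": 30}, {"dx": 0, "dy": 0, "dz": -0.1, "spin": 0, "grip": 30}, {"dx": 0, "dy": 0, "dz": -0.1, "spin": 0, "grip": 30}, {"dx": 0, "dy": 0, "dz": -0.1, "spin": 0, "grip": 30}])

```text
time_s: 14.2
tcp_pos: [0.5732, 0.2956, 0.0056]
eef_rot: [-180.0, -0.0, 12.0]
contact_force: [-0.3, 0.2, -6.5]
gripper_width: 0.0392
```

servo_tool(targets=[{"dx": 0, "dy": 0, "dz": -0.03, "spin": 0, "grip": 30}, {"dx": 0, "dy": 0, "dz": -0.06, "spin": 0, "grip": 30}, {"dx": 0, "dy": 0, "dz": -0.1, "spin": 0, "grip": 30}, {"dx": 0, "dy": 0, "dz": -0.1, "spin": 0, "grip": 30}, {"dx": 0, "dy": 0, "dz": -0.1, "spin": 0, "grip": 30}, {"dx": 0, "dy": 0, "dz": -0.1, "spin": 0, "grip": 30}, {"dx": 0, "dy": 0, "dz": -0.1, "spin": 0, "grip": 30}, {"dx": 0, "dy": 0, "dz": -0.1, "spin": 0, "grip": 30}, {"dx": 0, "dy": 0, "dz": -0.1, "spin": 0, "grip": 30}, {"dx": 0, "dy": 0, "dz": -0.1, "spin": 0, "grip": 30}])

```text
time_s: 15.03
tcp_pos: [0.5732, 0.2956, 0.0052]
eef_rot: [-180.0, -0.0, 12.0]
contact_force: [-3.0, -0.9, 6.7]
gripper_width: 0.0389
```

The upward force shows contact with the floor. Opening a little, then rising straight up.

servo_tool(targets=[{"dx": 0, "dy": 0, "dz": 0, "spin": 0, "grip": 48}, {"dx": 0, "dy": 0, "dz": 0, "spin": 0, "grip": 53}, {"dx": 0, "dy": 0, "dz": 0, "spin": 0, "grip": 57}, {"dx": 0, "dy": 0, "dz": 0, "spin": 0, "grip": 57}, {"dx": 0, "dy": 0, "dz": 0, "spin": 0, "grip": 57}, {"dx": 0, "dy": 0, "dz": 0, "spin": 0, "grip": 57}, {"dx": 0, "dy": 0, "dz": 0, "spin": 0, "grip": 57}, {"dx": 0, "dy": 0, "dz": 0, "spin": 0, "grip": 57}, {"dx": 0, "dy": 0, "dz": 0, "spin": 0, "grip": 57}, {"dx": 0, "dy": 0, "dz": 0, "spin": 0, "grip": 57}])

```text
time_s: 15.87
tcp_pos: [0.5732, 0.2956, 0.0046]
eef_rot: [180.0, -0.0, 12.0]
contact_force: [-0.3, -0.7, -0.5]
gripper_width: 0.0497
```

servo_tool(targets=[{"dx": 0, "dy": 0, "dz": 0.5, "spin": 0, "grip": 57}, {"dx": 0, "dy": 0, "dz": 1.5, "spin": 0, "grip": 57}, {"dx": 0, "dy": 0, "dz": 3, "spin": 0, "grip": 57}, {"dx": 0, "dy": 0, "dz": 6, "spin": 0, "grip": 57}, {"dx": 0, "dy": 0, "dz": 9, "spin": 0, "grip": 57}, {"dx": 0, "dy": 0, "dz": 12, "spin": 0, "grip": 57}, {"dx": 0, "dy": 0, "dz": 15, "spin": 0, "grip": 57}, {"dx": -3, "dy": 0, "dz": 18, "spin": 0, "grip": 57}, {"dx": -6, "dy": 0, "dz": 20, "spin": 0, "grip": 57}, {"dx": -8, "dy": 0, "dz": 20, "spin": 0, "grip": 57}])

```text
time_s: 16.7
tcp_pos: [0.4935, 0.2966, 0.2108]
eef_rot: [-179.8, -0.4, 12.0]
contact_force: [0.1, 0.1, 1.0]
gripper_width: 0.05
```

```bash
python3 - <<'E'
from h import *
r.get_state();r.capture("wrist");r.capture("wrist");r.capture("wrist")
a=r.capture("wrist");s=r.get_state();print(s["time_s"],s["tcp_pos"],s["contact_force"])
rect("wrist","strip",.014);rect("wrist","tray",.018)
b=r.capture("top");cv2.imwrite("pics/f.png",np.vstack([cv2.resize(a,(480,300)),cv2.resize(b[130:255,180:440],(480,231))]))
for n,z in(("roll",.06),("vernier",.01),("pen",.01),("magnifier",.042)):rect("top",n,z)
E
```

```text
16.9 [0.49295695 0.29586825 0.20616283] [-0.40614528  0.58580632 -0.49621863]
strip wrist 0.64 [467.3, 156.0, 503.5, 219.8] c [523.8  96.5] s [82.1 46.1] a 22.2
strip wrist 0.58 [318.6, 30.0, 353.8, 185.0] c [573.5 295.3] s [168.2  41.2] a 11.3
tray wrist 0.94 [223.7, 1.3, 406.9, 225.1] c [558.1 317. ] s [248.7 188.6] a 12.0
roll top 0.63 [317.2, 145.4, 387.9, 175.4] c [687.2 -94.8] s [223.   68.6] a 80.7
vernier top 0.73 [398.2, 194.1, 419.4, 266.8] c [ 492.4 -286.6] s [ 55.9 215.6] a 88.2
pen top 0.29 [253.9, 137.4, 267.6, 153.5] c [741.3 198.8] s [51.5 37.4] a 29.4
```

View pics/f.png

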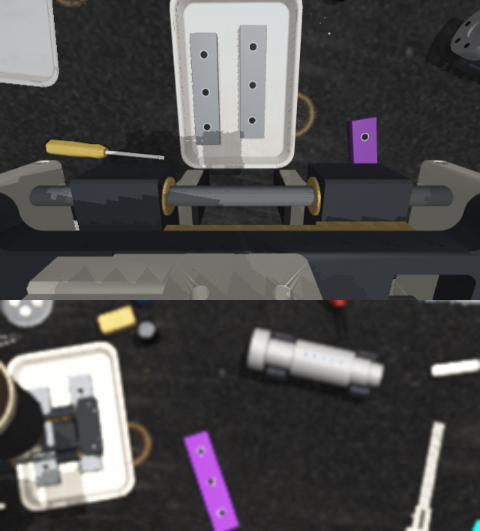

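The strip lies flat in the tray parallel to the twin, and the roll, its marks, the caliper, pen and loupe look unmoved. Handing in.

```bash
python3 -c "
from plant import r
print(r.close_job())"
```

```text
the job is handed in; nothing more can be done
None
```

The job is handed in at about 17 s of the 48 s allowed; no verdict is reported.

**What I did:** I drew the strip about 86 mm out from under the roll, with 5–8 N of drag. I let it go flat on the worktop, clear of roll and blocks, with its centre about 140 mm in front of the roll's axis. I then took it again within about 1 mm of its middle, lifted it level and set it on the tray floor. The force reading turned upward on contact before I opened the fingers.

**Last checks:**
- **Strip:** its middle is at about (0.5735, 0.295) m, roughly 21 mm to the free side of the tray's centre line. It is parallel to the twin within about 1°.
- **Roll:** its ink marks still show on top. The network's fix on it varied by 1–4 mm between looks, about its usual error, so this does not prove the 3 mm limit; by eye it looks unmoved.
- **Caliper and twin:** the caliper's last fix is about 6 mm from its first, but with a different outline fit; by eye it looks unmoved. The twin was not measured again after the placing, but looks flat and in place.
- **Pen and loupe:** the network did not find either in the last top picture; its only "pen" report was the loupe. I judged both by eye, and both look unmoved.
- **Gripper:** clear in the air, touching nothing.

Two early moves were refused because rows left out fields; nothing moved then.

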